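Press the connector into a circuit board on a hand lever press

ROBOT

A 7-joint arm with a two-finger parallel gripper is mounted at the origin on the work surface. World frame = base frame: x ahead of the robot, y to its left, z up, the work surface at z = 0. Lengths are in m, angles in degrees, forces in N, time in s.
With the tool pointing down it reaches from about 0.4 to 0.875 m from the base axis. Payload 6.5 kg.
Tool frame: the origin (TCP) lies between the finger pads; the fingertips stand 17 mm ahead of it and the grasp point (between the pads) lies 2 mm behind it; z points along the fingers, y is the line along which they close (so a half turn about z gives the same grasp; the last joint's range is limited). The gripper opens to 88 mm and grips with 3 to 60 N. Pads are 18 mm wide; open, the fingers measure 123 mm over their backs; the gripper's body (75 mm by 187 mm) begins 45 mm behind the grasp point.
Start: joints at [63.358, 30.733, -0.252, 88.115, 0.149, 61.152, -4.079], TCP at [0.252, -0.599, 0.256] pointing down, gripper open.
Joint ranges: [-154.64, 154.64], [-21.42, 123.67], [-72.66, 72.17], [13.99, 137.28], [-74.86, 254.86], [10.95, 109.41], [-158.01, 158.01]. Speed limits (degrees/s): [136.94, 136.94, 180, 180, 180, 180, 180].

INTERFACE

Orientations are given as a 3x3 rotation matrix whose columns are the frame's x, y, z axes.
In Python, from rig import robot gives the robot as it stands.
- The arm moves only by the tool carry_out, never from a script. Its argument "rows" is a list of rows, each an object of numbers: "dx", "dy", "dz": the shift along the world's x, y, z normalised to -1 to 1, where 1 is 15 cm; "rx", "ry", "rz": the turn, a rotation vector about the world's x, y, z normalised to -1 to 1, where 1 is pi/4 rad; "fingers": the gripper command: -1 is fully open, 1 is shut, values between are in proportion. In form: [{"dx": .., "dy": .., "dz": .., "rx": .., "ry": .., "rz": .., "fingers": ..}, ...]. A call has 1 to 5 rows; each row is the pose to reach, as a shift and turn from the pose commanded when the call began; what a row does not reach only later rows make up. A row lasts 1/12 s, in which the tool goes at most 41.7 mm and 7.16 degrees, less where a joint would pass 70% of its speed; a pose out of reach is approached as far as the arm can. A call with a number of a shift or a turn outside -1 to 1 is refused whole. A call with a gripper value outside its range is refused whole. The fingers move at their own pace and stop on an object; "squeeze" is the grip in N (left out, the last holds). Time passes only in rows, so rows that repeat a pose let the fingers close. It gives the time, the measured TCP pose, the force, the opening and the grip force at its end, in the units of the state.
- robot.get_state(): the state, without advancing time (a new reading comes with each control period).
- robot.capture(name): name is "scene" or "top"; returns the picture (420x560x3 uint8, red, green, blue); there is no depth.
- robot.camera_params(name): a dict with "fx", "fy", "cx", "cy" (pixels), "xyz" and "rotation" of the camera in the world. Camera axes: x right, y down, z forward; pixel columns grow to the right and rows downward; lengths in m; the calibration is good to about 2 mm. A picture is of the moment at which its call begins. camera_params takes no time and is no camera call.
- robot.sign_off(): hands the job in; it is judged then, once.
The state is a dict: "time": time; "qpos": joint angles; "qd": joint speeds; "tau": joint torques, N m; "tcp_pos": TCP position; "tcp_rot": TCP orientation; "wrist_force": force on the tool from outside, world axes, zero at the start; "torque": the same for the moment, N m; "gripper_width": finger opening in m; "grasp_force": force on a finger pad.
Only numpy, scipy, OpenCV 4.12 (cv2) and the standard library are available. Lean on these libraries where they do the work, as an engineer would, in place of code of your own. Each camera call takes 0.05 s, during which the arm holds its last target. There are 200 camera calls.

TASK

Load the orange board carrier into the nest of the blue lever press, pushing it in past the click until it sits flat and fully home against the back stop. Then swing the red-handled lever all the way down to its stop so that the black connector is pressed into the board, and ease the lever back up to rest without letting it snap back. Leave the carrier home in the nest with nothing holding it, and leave the other things on the bench where they are.

Things in the scene. Friction and masses are not known exactly. Their poses are not given: they have to be found in the camera images.
- press: Blue hand lever press, fixed; place and yaw vary. Origin on the bench under the ram axis; x from its open front (facing the robot's right or somewhat away) to the column, y to the lever side, z up. Grey base plate 230 (x -120 to 110) x 140 x 12 mm. Head 70 wide, from x -61 back, 75 to 190 above the bench.
- press_head (a point): Middle of the head's lower front edge, 75 mm above the bench, press x -61. The ram's foot (44 x 20) hangs below the head to 62. A gripper standing upright at the grip lug of a home carrier would strike the head: lean the tool back towards the press's front (30 to 45 degrees works).
- nest (a point): Carrier origin when fully home: top of base plate (12 mm above the bench), axes as the press. Open to -x: two rails 14 tall, 52 apart, mouth flared to about 60 at x -40; back stop face at x +35. Sprung rollers at x +24 resist a bead on the carrier's rear in the last 11 mm (some 4 to 8 N), then it clicks in and meets the stop.
- carrier: Orange carrier with green board and proud black connector, about 0.14 kg (varies), loose. Origin: centre of the underside of its block, 70 (x) x 50 (y) x 16 mm; x points from the grip lug to the rear end, which enters the nest first. It stands in one of two places, the grey one in the other, lug roughly towards the robot's right.
- lug (a point): Middle of the grip lug: upright orange tab 14 (x) x 16 (y) mm, from 2 to 42 above the carrier's underside, centred at carrier x -60; this point is 29 above the underside. Grip it across y. A neck 16 wide, 14 tall joins it to the block.
- header (a joint): How far the black connector (36 x 8 mm, along the carrier's x at its centre) has been pressed into the board, m: 0 proud (its top 35 mm above the carrier's underside), about 0.007 after a full press; it moves at about 40 N and stays.
- lever (a joint): Lever swing, rad: 0 at rest (up), 0.96 at the down stop. A return spring drives it back to 0.
- lever_grip (a point): Middle of the red handle, a round bar 22 mm thick and 85 long, parallel to the press's y axis (the hinge axis), at y = +145 in the press frame; free of obstacles for gripping from above across x. At rest about 248 mm above the bench, 92 at the stop. The steel lever arm is on its inner side, at y = 98.
- lever_hinge (a point): Point on the hinge axis level with the handle's middle: press frame (30, 145, 150) mm. Handle 170 mm from it; at rest towards the front (-x) and 35 degrees above level, swinging down to 20 degrees below. Takes about 3 to 6 N at the handle at first, more once the ram meets the connector (0.65 rad), 12 to 18 N near the stop, then solid.
- finished: Grey carrier with a finished board (connector low), same shape as the orange one; leave alone.
- spool: Green spool of solder, 56 across, 30 tall, standing flat; leave alone. Origin under its centre.
- jar: Small jar, 48 across, 60 tall; leave alone. Origin under its centre.
- screwdriver: Yellow screwdriver about 170 long lying on the bench; leave alone.
- tin: Black tip-cleaner tin with brass wool, 72 across, 58 tall; leave alone. Origin under its centre.
- kitbox: Cardboard kit box with blue top, 50 x 100 x 131 tall; leave alone. Origin under its centre.
- pliers: Blue-handled pliers, about 140 long, 14 tall, lying on the bench; leave alone.

How it is judged:
By the outcome, as a careful person would: the job done as asked, in the order asked, and still so for the second after the job is handed in, with the robot touching nothing.
It also fails if it takes over 72 s, if anything falls off the work surface, if the arm or the gripper's body presses on something with over 40 N, if the wrist force passes 120 N, or if a joint passes its speed limit or range.

## Working session

There is one attempt and no reset: what is moved stays moved. The work goes in short steps, Python scripts to look and compute and a tool call to move; the robot and the scene stay as the last step left them, time stands still between calls to the robot, and variables do not carry over. Pictures are saved under pics/ and viewed, at most 10 in all, crops included, and the job is handed in when it is done.

Besides the shell and the picture viewer there is one more tool, called after ">>>" by a JSON object that holds its "api" and its "payload", one argument or row to a line. carry_out: Moves the arm, as the interface text tells. Scaled input: -1 to 1 covers 15 cm each way for a shift and pi/4 rad each way for a turn. Its arguments: {"type":"object","properties":{"rows":{"type":"array"},"squeeze":{"type":"number"}},"required":["rows"]}

```bash
mkdir -p pics; ls; python3 - <<'E'
from rig import robot
import cv2
for n in("scene","top"):
    im=robot.capture(n); cv2.imwrite(f"pics/{n}0.png",im[:,:,::-1]); print(n,robot.camera_params(n))
E
```

```text
pics
scene {'fx': 427.1798187822266, 'fy': 427.1798187822266, 'cx': 277.7049444422048, 'cy': 207.98743647744803, 'xyz': array([ 1.01163602, -0.72994217,  1.06801379]), 'rotation': array([[ 0.86244823,  0.35817159, -0.35762574],
       [ 0.50572681, -0.63852962,  0.58010371],
       [-0.02057796, -0.68117034, -0.73183572]])}
top {'fx': 393.8896063649024, 'fy': 393.8896063649024, 'cx': 286.15452237365804, 'cy': 208.89246618153638, 'xyz': array([ 0.38125978, -0.01821016,  1.28386922]), 'rotation': array([[ 0.02056187, -0.9888839 ,  0.14726114],
       [-0.99964466, -0.02283384, -0.01375416],
       [ 0.01696381, -0.146926  , -0.98900201]])}
```

View pics/scene0.png

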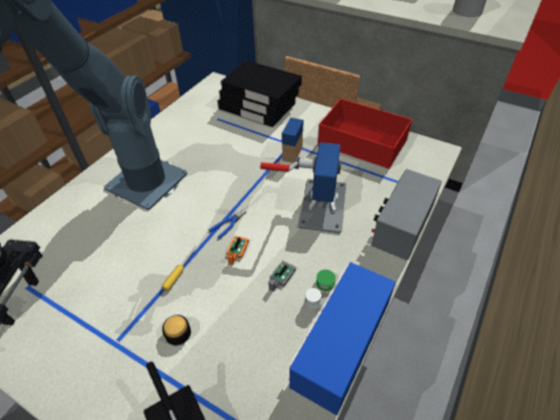

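View pics/top0.png

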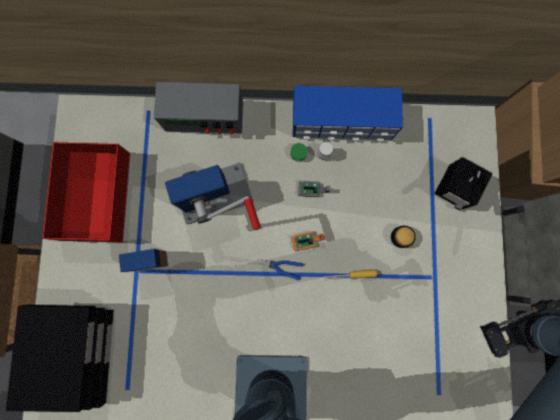

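The scene view shows the orange carrier at about (237,248), the grey one at (282,274) and the press at (325,190). In the top view the carrier is at (305,241) with its lug to the right, the press is at (215,190) and the red handle at (252,214). I'll zoom in.

```bash
cat > h.py <<'E'
import numpy as np,cv2
from rig import robot
def ray(n,px):
    p=robot.camera_params(n); d=np.array([(px[0]-p['cx'])/p['fx'],(px[1]-p['cy'])/p['fy'],1.]); return np.array(p['xyz']),np.array(p['rotation'])@d
def plane(n,px,z):
    o,d=ray(n,px); return o+d*(z-o[2])/d[2]
def tri(pa,pb,a="scene",b="top"):
    o1,d1=ray(a,pa);o2,d2=ray(b,pb);s=np.linalg.lstsq(np.c_[d1,-d2],o2-o1,rcond=None)[0]
    A=o1+s[0]*d1;B=o2+s[1]*d2; return (A+B)/2,np.linalg.norm(A-B)
def proj(n,X):
    p=robot.camera_params(n);c=np.array(p['rotation']).T@(np.array(X)-p['xyz']);return np.array([p['fx']*c[0]/c[2]+p['cx'],p['fy']*c[1]/c[2]+p['cy']])
E
python3 - <<'E'
import cv2,numpy as np
s=cv2.imread('pics/scene0.png');t=cv2.imread('pics/top0.png')
r=lambda i,x,y,w,h:cv2.resize(i[y:y+h,x:x+w],(400,300),interpolation=cv2.INTER_CUBIC)
o=np.vstack([np.hstack([r(t,155,150,120,90),r(t,280,215,60,45)]),np.hstack([r(s,255,140,120,90),r(s,205,225,60,45)])])
cv2.imwrite('pics/crop1.png',o)
E
```

```text
(no output)
```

View pics/crop1.png

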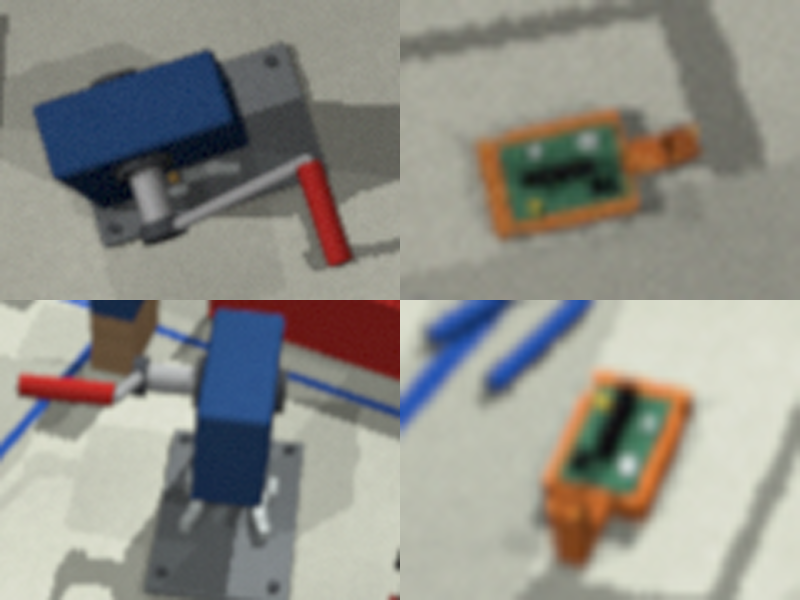

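The crops show the plate corners, the handle ends and the carrier block corners clearly. The scene-view plate corners are at about (299,227), (342,229), (346,184) and (308,180). Next I'll compute the poses.

```bash
cat > loc.py <<'E'
from h import *
def mask(im,kind):
    h=cv2.cvtColor(im,cv2.COLOR_RGB2HSV)
    if kind=='red': m=((h[...,0]<5)|(h[...,0]>174))&(h[...,1]>150)&(h[...,2]>70)
    else: m=(h[...,0]>6)&(h[...,0]<17)&(h[...,1]>150)&(h[...,2]>70)
    return m.astype(np.uint8)
def blob(m,c,r):
    k=np.zeros_like(m);cv2.circle(k,tuple(int(v) for v in c),r,1,-1);m=m*k
    ys,xs=np.nonzero(m);return np.c_[xs,ys].astype(np.float32)
E
python3 - <<'E'
from loc import *
S=cv2.imread('pics/scene0.png')[:,:,::-1];T=cv2.imread('pics/top0.png')[:,:,::-1]
c=[plane('scene',p,.012) for p in[(299.1,227),(342,229.4),(345.6,183.5),(308.4,179.6)]]
c=np.array(c)[:,:2];print(c.round(3)); print([np.linalg.norm(c[i]-c[(i+1)%4]).round(3) for i in range(4)])
# front mid, plate axis
d=((c[3]+c[2])-(c[0]+c[1]));yaw=np.degrees(np.arctan2(d[1],d[0]));print('yaw plate',yaw)
ft=[plane('top',p,.012)[:2] for p in [(155+290*.3,150+45*.3)]];print('top front-far corner',ft)
rs=blob(mask(S,'red'),(275,167),25);rt=blob(mask(T,'red'),(252,214),25)
bs=cv2.minAreaRect(rs);bt=cv2.minAreaRect(rt);print(bs,bt)
P,e=tri(bs[0],bt[0]);print('handle mid',P,e)
def ends(b):
    q=cv2.boxPoints(b);L=[np.linalg.norm(q[i]-q[(i+1)%4]) for i in range(4)]
    i=int(np.argmin(L));return (q[i]+q[(i+1)%4])/2,(q[(i+2)%4]+q[(i+3)%4])/2
for a,b in zip(sorted(ends(bs),key=lambda v:v[0]),sorted(ends(bt),key=lambda v:-v[1])): print('end',tri(a,b))
# carrier
ot=blob(mask(T,'o'),(307,241),22);os_=blob(mask(S,'o'),(237,248),20)
print(len(ot),len(os_))
cr=lambda x,y:(280+x*.15,215+y*.15)
q=[plane('top',cr(*p),.016)[:2] for p in[(478,140),(617,110),(640,208),(500,237)] for p in [(p[0]-400,p[1])]]
q=np.array(q);print('block',q.round(4),q.mean(0));d=q[0]+q[3]-q[1]-q[2];print('yaw',np.degrees(np.arctan2(d[1],d[0])))
sr=lambda x,y:(205+(x-400)*.15,225+(y-300)*.15)
q2=np.array([plane('scene',sr(*p),.016)[:2] for p in[(598,373),(692,392),(642,517),(548,487)]]);print('block scene',q2.round(4),q2.mean(0));d=q2[0]+q2[1]-q2[2]-q2[3];print(np.degrees(np.arctan2(d[1],d[0])))
print('lug top',plane('top',cr(280,142),.042))
E
```

```text
[[0.599 0.068]
 [0.723 0.127]
 [0.646 0.328]
 [0.521 0.281]]
[np.float64(0.138), np.float64(0.215), np.float64(0.133), np.float64(0.226)]
yaw plate 110.54208063920625
top front-far corner [array([0.71936842, 0.11359815])]
((274.4139709472656, 166.44671630859375), (27.341794967651367, 5.884822845458984), 5.19442892074585) ((251.65000915527344, 213.45001220703125), (30.990318298339844, 7.273237705230713), 71.56504821777344)
handle mid [0.52034977 0.05788184 0.24760805] 0.0022563376930394524
end (array([0.48202936, 0.04404656, 0.24644663]), np.float64(0.0012972622924632717))
end (array([0.55865447, 0.0715884 , 0.24906275]), np.float64(0.003923127782347233))
104 139
block [[ 0.4822 -0.0555]
 [ 0.4982 -0.1226]
 [ 0.4511 -0.1342]
 [ 0.4357 -0.067 ]] [ 0.46678855 -0.09484024]
yaw 103.14180969985809
block scene [[ 0.4397 -0.0678]
 [ 0.4851 -0.0554]
 [ 0.5051 -0.128 ]
 [ 0.4578 -0.1352]] [ 0.47193798 -0.09662699]
105.22642398343518
lug top [ 0.48124356 -0.15054569  0.042     ]
```

```bash
python3 - <<'E'
from h import *
from scipy.spatial.transform import Rotation as R
st=robot.get_state();print(st['time'],st['tcp_pos'],np.array(st['tcp_rot']).round(3),st['gripper_width'])
R0=np.array(st['tcp_rot'])
for n,p,z in[('grey c',(310,188),.016),('grey lug',(333,190.5),.042),('tin',(403,236),.058),('tin',(175,325),.058)]:
    print(n,plane('top' if p[0]!=175 else 'scene',p,z).round(3))
def tgt(yaw,lean,s):
    y,l=np.radians([yaw,lean]);x=np.array([np.cos(y),np.sin(y),0]);Z=np.sin(l)*x-np.cos(l)*np.array([0,0,1]);Y=s*np.array([-np.sin(y),np.cos(y),0]);return np.c_[np.cross(Y,Z),Y,Z]
for s in(1,-1):
  for lean in (0,40): print(s,lean,((R.from_matrix(tgt(104,lean,s)@R0.T).as_rotvec())/(np.pi/4)).round(3))
G=np.array([.59,-.17])
for lean in(30,35,40,45):
    T=tgt(104,lean,-1);tcp=np.array([.483,-.153,.031])
    c=tcp-T[:,2]*.047
    for a in(-.0375,.0375):
        for b in(-.0935,.0935): print(lean,(c+a*T[:,0]+b*T[:,1]).round(3),end=' ')
    print()
E
```

```text
0.1 [ 0.25216593 -0.59852566  0.2549517 ] [[ 0.922  0.388 -0.001]
 [ 0.388 -0.922  0.001]
 [-0.    -0.002 -1.   ]] 0.08819138686128018
grey c [ 0.641 -0.113  0.016]
grey lug [ 0.629 -0.185  0.042]
tin [ 0.486 -0.403  0.058]
tin [ 0.495 -0.416  0.058]
1 0 [-2.000e-03  1.000e-03 -2.197e+00]
1 40 [ 0.448  0.899 -2.096]
-1 0 [-1.000e-03 -2.000e-03  1.803e+00]
-1 40 [ 0.862 -0.433  1.724]
30 [ 0.406 -0.23   0.053] 30 [ 0.587 -0.185  0.053] 30 [ 0.39  -0.167  0.09 ] 30 [ 0.572 -0.122  0.09 ] 
35 [ 0.406 -0.232  0.048] 35 [ 0.588 -0.186  0.048] 35 [ 0.391 -0.172  0.091] 35 [ 0.573 -0.127  0.091] 
40 [ 0.407 -0.233  0.043] 40 [ 0.588 -0.188  0.043] 40 [ 0.393 -0.177  0.091] 40 [ 0.574 -0.132  0.091] 
45 [ 0.407 -0.234  0.038] 45 [ 0.588 -0.188  0.038] 45 [ 0.394 -0.182  0.091] 45 [ 0.575 -0.137  0.091]
```

>>> {"api": "carry_out", "payload": {
  "rows": [
    {"dx": 0.1, "dy": 0.2, "dz": 0, "rx": 0.06, "ry": -0.03, "rz": 0.115, "fingers": -1},
    {"dx": 0.2, "dy": 0.4, "dz": 0, "rx": 0.115, "ry": -0.058, "rz": 0.23, "fingers": -1},
    {"dx": 0.31, "dy": 0.6, "dz": 0, "rx": 0.172, "ry": -0.086, "rz": 0.345, "fingers": -1},
    {"dx": 0.41, "dy": 0.8, "dz": 0, "rx": 0.23, "ry": -0.115, "rz": 0.46, "fingers": -1},
    {"dx": 0.515, "dy": 0.985, "dz": 0, "rx": 0.287, "ry": -0.144, "rz": 0.575, "fingers": -1}
  ]
}}

```text
time: 0.52
tcp_pos: [0.3298, -0.4494, 0.2557]
tcp_rot: [[0.648, 0.759, 0.058], [0.729, -0.64, 0.243], [0.222, -0.115, -0.968]]
wrist_force: [0.2, -0.5, -0.2]
gripper_width: 0.0881
grasp_force: 0.0
```

>>> {"api": "carry_out", "payload": {
  "rows": [
    {"dx": 0.1, "dy": 0.2, "dz": -0.05, "rx": 0.06, "ry": -0.03, "rz": 0.115, "fingers": -1},
    {"dx": 0.2, "dy": 0.4, "dz": -0.1, "rx": 0.115, "ry": -0.058, "rz": 0.23, "fingers": -1},
    {"dx": 0.31, "dy": 0.6, "dz": -0.15, "rx": 0.172, "ry": -0.086, "rz": 0.345, "fingers": -1},
    {"dx": 0.41, "dy": 0.8, "dz": -0.2, "rx": 0.23, "ry": -0.115, "rz": 0.46, "fingers": -1},
    {"dx": 0.515, "dy": 0.985, "dz": -0.25, "rx": 0.287, "ry": -0.144, "rz": 0.575, "fingers": -1}
  ]
}}

```text
time: 0.93
tcp_pos: [0.407, -0.3019, 0.2179]
tcp_rot: [[0.243, 0.97, 0.001], [0.856, -0.215, 0.47], [0.456, -0.114, -0.883]]
wrist_force: [0.1, -0.4, 0.2]
gripper_width: 0.0879
grasp_force: 0.0
```

>>> {"api": "carry_out", "payload": {
  "rows": [
    {"dx": 0.1, "dy": 0.2, "dz": -0.1, "rx": 0.06, "ry": -0.03, "rz": 0.115, "fingers": -1},
    {"dx": 0.2, "dy": 0.4, "dz": -0.2, "rx": 0.115, "ry": -0.058, "rz": 0.23, "fingers": -1},
    {"dx": 0.31, "dy": 0.6, "dz": -0.3, "rx": 0.172, "ry": -0.086, "rz": 0.345, "fingers": -1},
    {"dx": 0.41, "dy": 0.8, "dz": -0.4, "rx": 0.23, "ry": -0.115, "rz": 0.46, "fingers": -1},
    {"dx": 0.515, "dy": 0.985, "dz": -0.5, "rx": 0.287, "ry": -0.144, "rz": 0.575, "fingers": -1}
  ]
}}

```text
time: 1.35
tcp_pos: [0.4843, -0.1544, 0.1423]
tcp_rot: [[-0.189, 0.969, -0.156], [0.742, 0.245, 0.624], [0.643, 0.002, -0.765]]
wrist_force: [1.1, -0.2, -0.4]
gripper_width: 0.0885
grasp_force: 0.0
```

```bash
cat >> h.py <<'E'
from scipy.spatial.transform import Rotation as R
def tgt(yaw,lean,s):
    y,l=np.radians([yaw,lean]);x=np.array([np.cos(y),np.sin(y),0]);Z=np.sin(l)*x-np.cos(l)*np.array([0,0,1]);Y=s*np.array([-np.sin(y),np.cos(y),0]);return np.c_[np.cross(Y,Z),Y,Z]
def need(pos,Rt):
    st=robot.get_state()
    print('t',round(st['time'],2),'tcp',np.round(st['tcp_pos'],4),'w',round(st['gripper_width'],4),'F',np.round(st['wrist_force'],1),'g',np.round(st['grasp_force'],1))
    print('q',np.round(st['qpos'],1))
    print('d',((np.array(pos)-st['tcp_pos'])/.15).round(3),'r',(R.from_matrix(Rt@np.array(st['tcp_rot']).T).as_rotvec()/(np.pi/4)).round(3))
E
python3 - <<'E'
from h import *
need([.484,-.155,.033],tgt(104,40,-1))
S=robot.capture('scene');T=robot.capture('top')
r=lambda i,x,y:cv2.resize(i[y:y+150,x:x+100],(400,600),interpolation=cv2.INTER_CUBIC)
cv2.imwrite('pics/a.png',np.hstack([r(T,260,170),r(S,190,170)])[:,:,::-1])
E
```

```text
t 1.35 tcp [ 0.4843 -0.1544  0.1423] w 0.0885 F [ 1.1 -0.2 -0.4] g 0.0
q [ 50.8  47.3 -31.8  94.7  -8.9  68.7  42. ]
d [-0.002 -0.004 -0.729] r [-0.002  0.002 -0.005]
```

View pics/a.png

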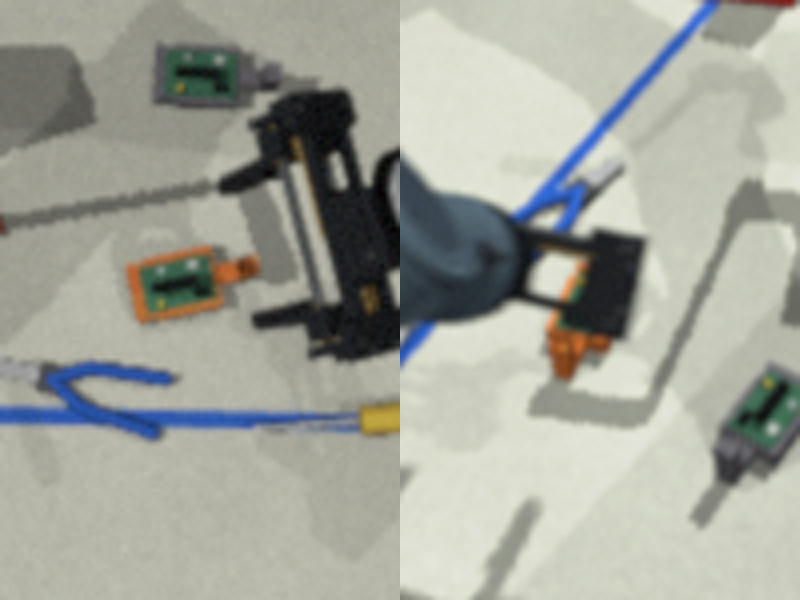

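The open fingers straddle the lug line in both views, with the carrier's lug at about (240,268) in the left crop. I'll go down and grip.

>>> {"api": "carry_out", "payload": {
  "rows": [
    {"dz": -0.2, "fingers": -1},
    {"dz": -0.4, "fingers": -1},
    {"dz": -0.58, "fingers": -1},
    {"dz": -0.7, "fingers": -1},
    {"dz": -0.73, "fingers": -1}
  ]
}}

```text
$.rows[0]: bad value
```

>>> {"api": "carry_out", "payload": {
  "rows": [
    {"dz": 0, "fingers": 1},
    {"dz": 0, "fingers": 1},
    {"dz": 0, "fingers": 1},
    {"dz": 0, "fingers": 1},
    {"dz": 0, "fingers": 1}
  ],
  "squeeze": 15
}}

```text
$.rows[0]: bad value
```

>>> {"api": "carry_out", "payload": {
  "rows": [
    {"dz": 0, "fingers": 1},
    {"dz": 0, "fingers": 1},
    {"dz": 0, "fingers": 1}
  ],
  "squeeze": 35
}}

```text
$.rows[0]: bad value
```

All the fields are required.

>>> {"api": "carry_out", "payload": {
  "rows": [
    {"dx": 0, "dy": 0, "dz": -0.2, "rx": 0, "ry": 0, "rz": 0, "fingers": -1},
    {"dx": 0, "dy": 0, "dz": -0.4, "rx": 0, "ry": 0, "rz": 0, "fingers": -1},
    {"dx": 0, "dy": 0, "dz": -0.58, "rx": 0, "ry": 0, "rz": 0, "fingers": -1},
    {"dx": 0, "dy": 0, "dz": -0.7, "rx": 0, "ry": 0, "rz": 0, "fingers": -1},
    {"dx": 0, "dy": 0, "dz": -0.73, "rx": 0, "ry": 0, "rz": 0, "fingers": -1}
  ]
}}

```text
time: 1.87
tcp_pos: [0.482, -0.1561, 0.0309]
tcp_rot: [[-0.182, 0.971, -0.157], [0.744, 0.241, 0.624], [0.643, -0.003, -0.766]]
wrist_force: [-0.2, -0.1, 0.4]
gripper_width: 0.0882
grasp_force: 0.0
```

>>> {"api": "carry_out", "payload": {
  "rows": [
    {"dx": 0, "dy": 0, "dz": 0, "rx": 0, "ry": 0, "rz": 0, "fingers": 1},
    {"dx": 0, "dy": 0, "dz": 0, "rx": 0, "ry": 0, "rz": 0, "fingers": 1},
    {"dx": 0, "dy": 0, "dz": 0, "rx": 0, "ry": 0, "rz": 0, "fingers": 1},
    {"dx": 0, "dy": 0, "dz": 0, "rx": 0, "ry": 0, "rz": 0, "fingers": 1},
    {"dx": 0, "dy": 0, "dz": 0, "rx": 0, "ry": 0, "rz": 0, "fingers": 1}
  ],
  "squeeze": 15
}}

```text
time: 2.28
tcp_pos: [0.4847, -0.1561, 0.0347]
tcp_rot: [[-0.187, 0.97, -0.153], [0.745, 0.242, 0.622], [0.641, 0.002, -0.768]]
wrist_force: [-0.0, 0.3, 0.5]
gripper_width: 0.0571
grasp_force: 0.0
```

>>> {"api": "carry_out", "payload": {
  "rows": [
    {"dx": 0, "dy": 0, "dz": 0, "rx": 0, "ry": 0, "rz": 0, "fingers": 1},
    {"dx": 0, "dy": 0, "dz": 0, "rx": 0, "ry": 0, "rz": 0, "fingers": 1},
    {"dx": 0, "dy": 0, "dz": 0, "rx": 0, "ry": 0, "rz": 0, "fingers": 1}
  ],
  "squeeze": 35
}}

```text
time: 2.53
tcp_pos: [0.4842, -0.1558, 0.0339]
tcp_rot: [[-0.186, 0.97, -0.154], [0.744, 0.242, 0.623], [0.642, 0.001, -0.767]]
wrist_force: [-0.3, -0.8, -0.1]
gripper_width: 0.0372
grasp_force: 0.0
```

>>> {"api": "carry_out", "payload": {
  "rows": [
    {"dx": 0, "dy": 0, "dz": 0, "rx": 0, "ry": 0, "rz": 0, "fingers": 1},
    {"dx": 0, "dy": 0, "dz": 0, "rx": 0, "ry": 0, "rz": 0, "fingers": 1},
    {"dx": 0, "dy": 0, "dz": 0, "rx": 0, "ry": 0, "rz": 0, "fingers": 1},
    {"dx": 0, "dy": 0, "dz": 0, "rx": 0, "ry": 0, "rz": 0, "fingers": 1},
    {"dx": 0, "dy": 0, "dz": 0, "rx": 0, "ry": 0, "rz": 0, "fingers": 1}
  ],
  "squeeze": 35
}}

```text
time: 2.95
tcp_pos: [0.484, -0.1557, 0.0337]
tcp_rot: [[-0.186, 0.97, -0.155], [0.744, 0.242, 0.623], [0.642, 0.001, -0.767]]
wrist_force: [-0.6, -0.1, 1.1]
gripper_width: 0.0154
grasp_force: 34.9
```

>>> {"api": "carry_out", "payload": {
  "rows": [
    {"dx": 0, "dy": 0, "dz": 0, "rx": 0, "ry": 0, "rz": 0, "fingers": 1},
    {"dx": 0, "dy": 0, "dz": 0.05, "rx": 0, "ry": 0, "rz": 0, "fingers": 1},
    {"dx": 0, "dy": 0, "dz": 0.15, "rx": 0, "ry": 0, "rz": 0, "fingers": 1},
    {"dx": 0, "dy": 0, "dz": 0.3, "rx": 0, "ry": 0, "rz": 0, "fingers": 1},
    {"dx": 0, "dy": 0, "dz": 0.4, "rx": 0, "ry": 0, "rz": 0, "fingers": 1}
  ]
}}

```text
time: 3.37
tcp_pos: [0.4848, -0.1558, 0.0962]
tcp_rot: [[-0.187, 0.97, -0.153], [0.744, 0.242, 0.623], [0.641, 0.002, -0.767]]
wrist_force: [0.5, -0.3, -2.2]
gripper_width: 0.0156
grasp_force: 34.9
```

```bash
python3 - <<'E'
from h import *
x=np.array([np.cos(np.radians(110)),np.sin(np.radians(110)),0])
N=np.array([.6195,.210,.012])
L=N-.060*x+[0,0,.033]
need(L-.12*x+[0,0,.05],tgt(110,40,-1))
T=robot.capture('top');S=robot.capture('scene')
r=lambda i,x,y:cv2.resize(i[y:y+75,x:x+50],(400,600),interpolation=cv2.INTER_CUBIC)
cv2.imwrite('pics/b.png',np.hstack([r(T,280,205),r(S,215,200)])[:,:,::-1])
E
```

```text
t 3.37 tcp [ 0.4848 -0.1558  0.0962] w 0.0156 F [ 0.5 -0.3 -2.2] g 34.9
q [ 50.2  51.2 -30.7  94.9  -7.7  64.8  43. ]
d [ 1.308  1.311 -0.008] r [0.002 0.004 0.133]
```

View pics/b.png

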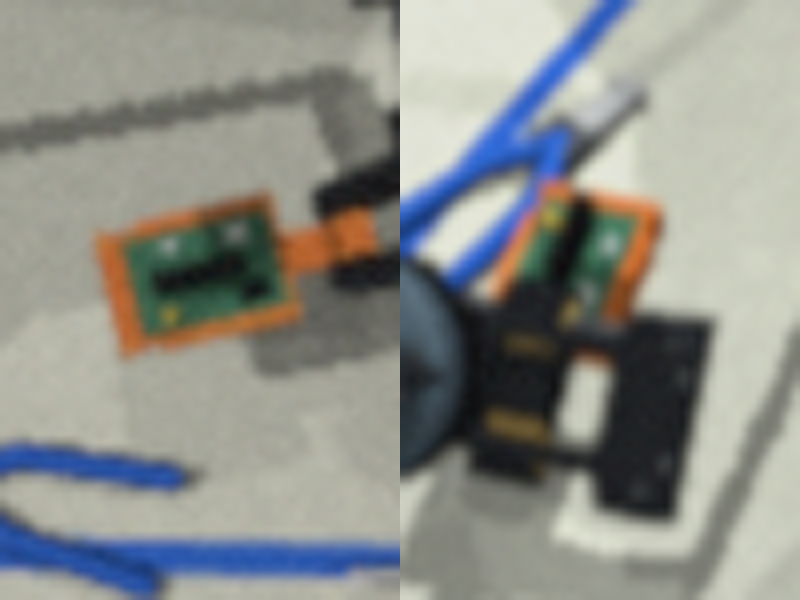

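The carrier hangs level in the grip. The block's top corners in the left crop are at (97,235), (270,195), (300,315) and (122,355). I'll check the in-hand offset and then move to the nest mouth.

```bash
python3 - <<'E'
from h import *
st=robot.get_state();tcp=np.array(st['tcp_pos'])
q=np.array([plane('top',(280+a/8,205+b/8),.0785) for a,b in[(97,235),(270,195),(300,315),(122,355)]])
c=q.mean(0);d=q[0]+q[3]-q[1]-q[2];yaw=np.arctan2(d[1],d[0]);print(c.round(4),np.degrees(yaw),'sizes',[np.linalg.norm(q[i]-q[i-1]).round(4) for i in range(4)])
x=np.array([np.cos(yaw),np.sin(yaw)]);y=np.array([-x[1],x[0]]);e=tcp[:2]-c[:2];print('tcp in carrier',e@x,e@y)
E
```

```text
[ 0.4678 -0.0936  0.0785] 104.04588943111484 sizes [np.float64(0.0467), np.float64(0.0683), np.float64(0.0473), np.float64(0.0698)]
tcp in carrier -0.06531823576781633 -0.00240473583418153
```

>>> {"api": "carry_out", "payload": {
  "rows": [
    {"dx": 0.1, "dy": 0.2, "dz": 0.05, "rx": 0, "ry": 0, "rz": 0.03, "fingers": 1},
    {"dx": 0.25, "dy": 0.4, "dz": 0.1, "rx": 0, "ry": 0, "rz": 0.05, "fingers": 1},
    {"dx": 0.4, "dy": 0.6, "dz": 0.1, "rx": 0, "ry": 0, "rz": 0.08, "fingers": 1},
    {"dx": 0.55, "dy": 0.75, "dz": 0.1, "rx": 0, "ry": 0, "rz": 0.1, "fingers": 1},
    {"dx": 0.7, "dy": 0.8, "dz": 0.1, "rx": 0, "ry": 0, "rz": 0.13, "fingers": 1}
  ]
}}

```text
time: 3.88
tcp_pos: [0.5891, -0.0306, 0.1093]
tcp_rot: [[-0.265, 0.939, -0.221], [0.718, 0.345, 0.605], [0.644, 0.001, -0.765]]
wrist_force: [-0.3, 0.7, -1.8]
gripper_width: 0.0153
grasp_force: 34.9
```

>>> {"api": "carry_out", "payload": {
  "rows": [
    {"dx": 0.15, "dy": 0.1, "dz": 0, "rx": 0, "ry": 0, "rz": 0, "fingers": 1},
    {"dx": 0.3, "dy": 0.2, "dz": -0.02, "rx": 0, "ry": 0, "rz": 0, "fingers": 1},
    {"dx": 0.45, "dy": 0.3, "dz": -0.05, "rx": 0, "ry": 0, "rz": 0, "fingers": 1},
    {"dx": 0.55, "dy": 0.4, "dz": -0.08, "rx": 0, "ry": 0, "rz": 0, "fingers": 1},
    {"dx": 0.6, "dy": 0.5, "dz": -0.1, "rx": 0, "ry": 0, "rz": 0, "fingers": 1}
  ]
}}

```text
time: 4.3
tcp_pos: [0.6802, 0.0404, 0.0924]
tcp_rot: [[-0.261, 0.941, -0.217], [0.721, 0.34, 0.604], [0.642, 0.001, -0.767]]
wrist_force: [-0.3, -0.2, -1.9]
gripper_width: 0.016
grasp_force: 34.9
```

```bash
python3 - <<'E'
from h import *
x=np.array([np.cos(np.radians(110)),np.sin(np.radians(110)),0])
N=np.array([.6195,.210,.012])
L=N-.060*x+[0,0,.033]
need(L-.09*x+[0,0,.006],tgt(110,40,-1))
T=robot.capture('top');S=robot.capture('scene')
r=lambda i,x,y:cv2.resize(i[y:y+150,x:x+100],(400,600),interpolation=cv2.INTER_CUBIC)
cv2.imwrite('pics/c.png',np.hstack([r(T,200,130),r(S,270,130)])[:,:,::-1])
E
```

```text
t 4.3 tcp [0.6802 0.0404 0.0924] w 0.016 F [-0.3 -0.2 -1.9] g 34.9
q [ 25.3  61.3 -32.4  72.3  -8.6  68.7  28.1]
d [-0.063  0.191 -0.276] r [0.002 0.002 0.003]
```

View pics/c.png

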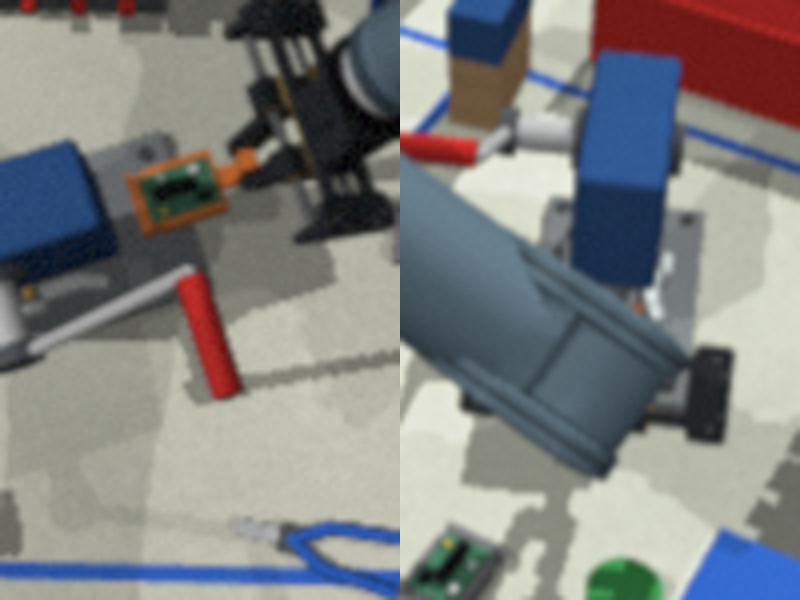

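Top crop: the carrier at (180,195) lines up with the press axis in front of the head, and the arm is clear of the lever. In the scene view the forearm passes in front of the press. I'll lower to the mouth and view the whole picture for forearm clearance.

>>> {"api": "carry_out", "payload": {
  "rows": [
    {"dx": -0.02, "dy": 0.05, "dz": -0.06, "rx": 0, "ry": 0, "rz": 0, "fingers": 1},
    {"dx": -0.03, "dy": 0.1, "dz": -0.12, "rx": 0, "ry": 0, "rz": 0, "fingers": 1},
    {"dx": -0.05, "dy": 0.15, "dz": -0.2, "rx": 0, "ry": 0, "rz": 0, "fingers": 1},
    {"dx": -0.063, "dy": 0.19, "dz": -0.25, "rx": 0, "ry": 0, "rz": 0, "fingers": 1},
    {"dx": -0.063, "dy": 0.19, "dz": -0.275, "rx": 0, "ry": 0, "rz": 0, "fingers": 1}
  ]
}}

```text
time: 4.82
tcp_pos: [0.6674, 0.0689, 0.0508]
tcp_rot: [[-0.26, 0.94, -0.221], [0.72, 0.341, 0.604], [0.643, -0.002, -0.766]]
wrist_force: [0.3, 0.2, -2.0]
gripper_width: 0.0158
grasp_force: 34.9
```

```bash
python3 - <<'E'
from h import *
x=np.array([np.cos(np.radians(110)),np.sin(np.radians(110)),0])
N=np.array([.6195,.210,.012])
L=N-.062*x+[0,0,.034]
need(L,tgt(110,40,-1))
T=robot.capture('top');S=robot.capture('scene')
cv2.imwrite('pics/d.png',np.hstack([T[120:420,120:520],cv2.resize(S[80:280,130:400],(400,300))])[:,:,::-1])
E
```

```text
t 4.82 tcp [0.6674 0.0689 0.0508] w 0.0158 F [ 0.3  0.2 -2. ] g 34.9
q [ 23.9  63.5 -32.4  75.1  -8.4  63.5  28.3]
d [-0.178  0.552 -0.032] r [ 0.    -0.003  0.001]
```

View pics/d.png

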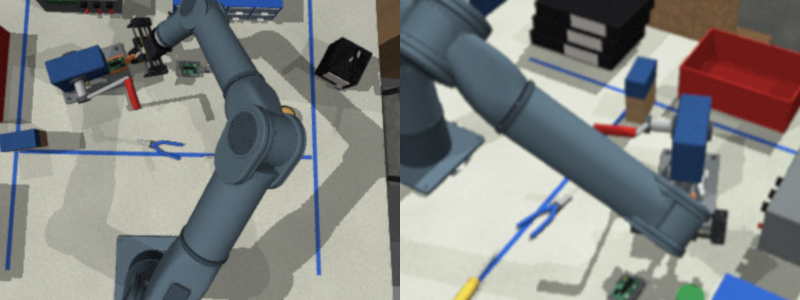

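The elbow and forearm are far to the right of the lever at (240,130) in the left half, so the arm is clear. I'll insert in steps and watch the force.

>>> {"api": "carry_out", "payload": {
  "rows": [
    {"dx": -0.012, "dy": 0.038, "dz": -0.01, "rx": 0, "ry": 0, "rz": 0, "fingers": 1},
    {"dx": -0.025, "dy": 0.075, "dz": -0.015, "rx": 0, "ry": 0, "rz": 0, "fingers": 1},
    {"dx": -0.037, "dy": 0.114, "dz": -0.02, "rx": 0, "ry": 0, "rz": 0, "fingers": 1},
    {"dx": -0.049, "dy": 0.152, "dz": -0.022, "rx": 0, "ry": 0, "rz": 0, "fingers": 1},
    {"dx": -0.061, "dy": 0.19, "dz": -0.022, "rx": 0, "ry": 0, "rz": 0, "fingers": 1}
  ]
}}

```text
time: 5.33
tcp_pos: [0.6603, 0.0972, 0.0494]
tcp_rot: [[-0.261, 0.94, -0.217], [0.721, 0.34, 0.604], [0.642, 0.001, -0.767]]
wrist_force: [0.2, 1.0, -2.3]
gripper_width: 0.0158
grasp_force: 34.9
```

>>> {"api": "carry_out", "payload": {
  "rows": [
    {"dx": -0.012, "dy": 0.038, "dz": 0, "rx": 0, "ry": 0, "rz": 0, "fingers": 1},
    {"dx": -0.025, "dy": 0.075, "dz": 0, "rx": 0, "ry": 0, "rz": 0, "fingers": 1},
    {"dx": -0.037, "dy": 0.114, "dz": 0, "rx": 0, "ry": 0, "rz": 0, "fingers": 1},
    {"dx": -0.037, "dy": 0.114, "dz": 0, "rx": 0, "ry": 0, "rz": 0, "fingers": 1}
  ]
}}

```text
time: 5.67
tcp_pos: [0.6534, 0.1151, 0.049]
tcp_rot: [[-0.262, 0.94, -0.221], [0.72, 0.342, 0.604], [0.643, -0.001, -0.766]]
wrist_force: [-1.8, -0.1, -3.6]
gripper_width: 0.0155
grasp_force: 35.1
```

>>> {"api": "carry_out", "payload": {
  "rows": [
    {"dx": -0.016, "dy": 0.03, "dz": -0.005, "rx": 0, "ry": 0, "rz": 0, "fingers": 1},
    {"dx": -0.028, "dy": 0.06, "dz": -0.01, "rx": 0, "ry": 0, "rz": 0, "fingers": 1},
    {"dx": -0.04, "dy": 0.09, "dz": -0.015, "rx": 0, "ry": 0, "rz": 0, "fingers": 1},
    {"dx": -0.052, "dy": 0.12, "dz": -0.017, "rx": 0, "ry": 0, "rz": 0, "fingers": 1},
    {"dx": -0.052, "dy": 0.12, "dz": -0.017, "rx": 0, "ry": 0, "rz": 0, "fingers": 1}
  ]
}}

```text
time: 6.08
tcp_pos: [0.6463, 0.1329, 0.0466]
tcp_rot: [[-0.261, 0.94, -0.219], [0.72, 0.341, 0.604], [0.643, 0.0, -0.766]]
wrist_force: [-2.8, 0.7, -3.2]
gripper_width: 0.0156
grasp_force: 35.1
```

```bash
python3 - <<'E'
from h import *
x=np.array([np.cos(np.radians(110)),np.sin(np.radians(110)),0])
N=np.array([.6195,.210,.012])
L=N-.062*x+[0,0,.034]
need(L,tgt(110,40,-1));st=robot.get_state();e=st['tcp_pos']-L;print('along',e@x*1000,'lat',(-x[1]*e[0]+x[0]*e[1])*1000, 'torque',np.round(st['torque'],2))
E
```

```text
t 6.08 tcp [0.6463 0.1329 0.0466] w 0.0156 F [-2.8  0.7 -3.2] g 35.1
q [ 20.8  62.1 -33.6  80.5  -9.5  57.2  25.7]
d [-0.037  0.126 -0.004] r [-0.     0.     0.002]
along -19.65339978923571 lat 1.2256730272615246 torque [-1.26  0.03  0.55]
```

>>> {"api": "carry_out", "payload": {
  "rows": [
    {"dx": -0.015, "dy": 0.025, "dz": 0, "rx": 0, "ry": 0, "rz": 0, "fingers": 1},
    {"dx": -0.026, "dy": 0.054, "dz": -0.003, "rx": 0, "ry": 0, "rz": 0, "fingers": 1},
    {"dx": -0.034, "dy": 0.075, "dz": -0.004, "rx": 0, "ry": 0, "rz": 0, "fingers": 1},
    {"dx": -0.042, "dy": 0.1, "dz": -0.005, "rx": 0, "ry": 0, "rz": 0, "fingers": 1},
    {"dx": -0.042, "dy": 0.1, "dz": -0.005, "rx": 0, "ry": 0, "rz": 0, "fingers": 1}
  ]
}}

```text
time: 6.5
tcp_pos: [0.6404, 0.1478, 0.0461]
tcp_rot: [[-0.261, 0.94, -0.218], [0.72, 0.341, 0.605], [0.643, 0.001, -0.766]]
wrist_force: [-1.3, -0.3, -3.0]
gripper_width: 0.0157
grasp_force: 35.0
```

>>> {"api": "carry_out", "payload": {
  "rows": [
    {"dx": -0.006, "dy": 0.018, "dz": 0, "rx": 0, "ry": 0, "rz": 0, "fingers": 1},
    {"dx": -0.01, "dy": 0.027, "dz": 0, "rx": 0, "ry": 0, "rz": 0, "fingers": 1},
    {"dx": -0.01, "dy": 0.027, "dz": 0, "rx": 0, "ry": 0, "rz": 0, "fingers": 1}
  ]
}}

```text
time: 6.75
tcp_pos: [0.6404, 0.1478, 0.0458]
tcp_rot: [[-0.261, 0.941, -0.215], [0.723, 0.338, 0.602], [0.639, 0.001, -0.769]]
wrist_force: [-3.1, -9.8, 2.5]
gripper_width: 0.0157
grasp_force: 35.1
```

```bash
cat > al.py <<'E'
from h import *
x=np.array([np.cos(np.radians(110)),np.sin(np.radians(110)),0])
N=np.array([.6195,.210,.012])
L=N-.062*x+[0,0,.034]
need(L,tgt(110,40,-1));st=robot.get_state();e=st['tcp_pos']-L;y=np.array([-x[1],x[0],0]);F=np.array(st['wrist_force']);print('along',e@x*1000,'lat',e@y*1000,'F along/lat',F@x,F@y, 'torque',np.round(st['torque'],2))
E
python3 al.py
```

```text
t 6.75 tcp [0.6404 0.1478 0.0458] w 0.0157 F [-3.1 -9.8  2.5] g 35.1
q [ 20.   61.6 -33.9  82.   -9.8  55.4  24.9]
d [0.002 0.026 0.001] r [0.005 0.003 0.005]
along -3.56713302672509 lat 1.6568606151203762 F along/lat -8.168134765653672 6.31676584325364 torque [-1.73  0.34  1.  ]
```

>>> {"api": "carry_out", "payload": {
  "rows": [
    {"dx": -0.005, "dy": 0.013, "dz": 0, "rx": 0, "ry": 0, "rz": 0, "fingers": 1},
    {"dx": -0.01, "dy": 0.025, "dz": 0, "rx": 0, "ry": 0, "rz": 0, "fingers": 1},
    {"dx": -0.01, "dy": 0.025, "dz": 0, "rx": 0, "ry": 0, "rz": 0, "fingers": 1}
  ]
}}

```text
time: 7.0
tcp_pos: [0.6404, 0.1479, 0.0458]
tcp_rot: [[-0.26, 0.942, -0.212], [0.727, 0.336, 0.6], [0.636, 0.002, -0.772]]
wrist_force: [-1.6, -19.2, 8.5]
gripper_width: 0.0156
grasp_force: 35.1
```

```bash
python3 al.py; python3 - <<'E'
from h import *
T=robot.capture('top');S=robot.capture('scene')
r=lambda i,x,y:cv2.resize(i[y:y+75,x:x+50],(400,600),interpolation=cv2.INTER_CUBIC)
cv2.imwrite('pics/e.png',np.hstack([r(T,210,140),r(S,300,160)])[:,:,::-1])
E
```

```text
t 7.0 tcp [0.6404 0.1479 0.0458] w 0.0156 F [ -1.6 -19.2   8.5] g 35.1
q [ 19.9  61.4 -33.8  82.2  -9.7  55.1  24.7]
d [0.002 0.025 0.001] r [0.01  0.006 0.009]
along -3.4599775617873294 lat 1.6103383616940228 F along/lat -17.511762548173508 8.045419463717435 torque [-2.54  0.68  1.44]
```

View pics/e.png

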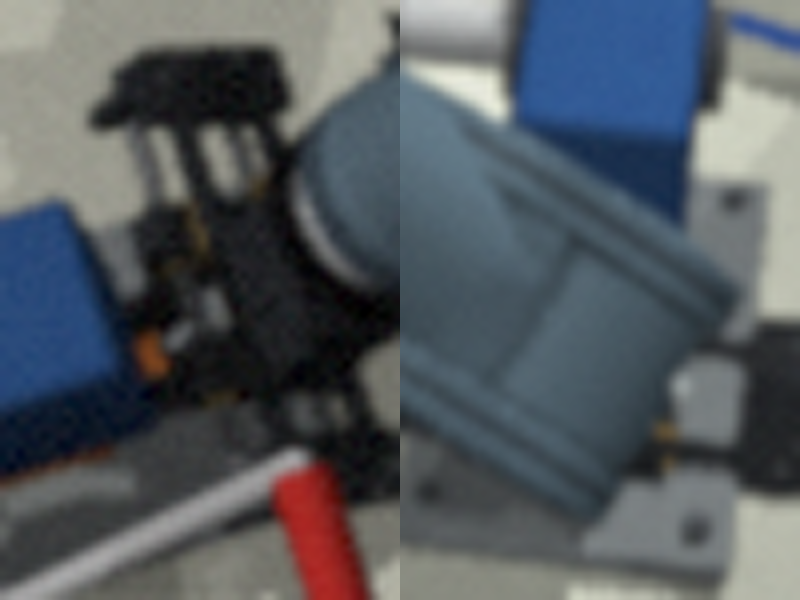

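The carrier has reached a solid stop. Contact rose to 17 N along the axis with no motion, and the in-hand offset puts the carrier origin at the nest. The left crop shows the lug at (150,355) just in front of the head. I'll ease off, release and verify.

>>> {"api": "carry_out", "payload": {
  "rows": [
    {"dx": 0.009, "dy": -0.025, "dz": 0, "rx": 0, "ry": 0, "rz": 0, "fingers": 1},
    {"dx": 0.014, "dy": -0.045, "dz": 0, "rx": 0, "ry": 0, "rz": 0, "fingers": 1},
    {"dx": 0.014, "dy": -0.045, "dz": 0, "rx": 0, "ry": 0, "rz": 0, "fingers": 0.4},
    {"dx": 0.014, "dy": -0.045, "dz": 0, "rx": 0, "ry": 0, "rz": 0, "fingers": 0},
    {"dx": 0.014, "dy": -0.045, "dz": 0, "rx": 0, "ry": 0, "rz": 0, "fingers": 0}
  ]
}}

```text
time: 7.52
tcp_pos: [0.6406, 0.1487, 0.0466]
tcp_rot: [[-0.262, 0.941, -0.216], [0.72, 0.339, 0.605], [0.643, 0.003, -0.766]]
wrist_force: [0.2, -0.5, -0.1]
gripper_width: 0.0338
grasp_force: 0.0
```

>>> {"api": "carry_out", "payload": {
  "rows": [
    {"dx": 0, "dy": 0, "dz": 0, "rx": 0, "ry": 0, "rz": 0, "fingers": 0},
    {"dx": 0, "dy": 0, "dz": 0, "rx": 0, "ry": 0, "rz": 0, "fingers": 0},
    {"dx": 0.05, "dy": -0.125, "dz": 0, "rx": 0, "ry": 0, "rz": 0, "fingers": 0},
    {"dx": 0.1, "dy": -0.25, "dz": 0, "rx": 0, "ry": 0, "rz": 0, "fingers": 0},
    {"dx": 0.15, "dy": -0.4, "dz": 0, "rx": 0, "ry": 0, "rz": 0, "fingers": 0}
  ]
}}

```text
time: 7.93
tcp_pos: [0.6625, 0.0883, 0.0463]
tcp_rot: [[-0.262, 0.94, -0.218], [0.72, 0.341, 0.605], [0.643, 0.001, -0.766]]
wrist_force: [-0.3, 0.1, 0.6]
gripper_width: 0.0439
grasp_force: 0.0
```

>>> {"api": "carry_out", "payload": {
  "rows": [
    {"dx": 0.08, "dy": -0.2, "dz": 0.05, "rx": 0, "ry": 0, "rz": 0, "fingers": 0},
    {"dx": 0.16, "dy": -0.4, "dz": 0.1, "rx": 0, "ry": 0, "rz": 0, "fingers": 0},
    {"dx": 0.2, "dy": -0.6, "dz": 0.2, "rx": 0, "ry": 0, "rz": 0, "fingers": 0},
    {"dx": 0.2, "dy": -0.75, "dz": 0.4, "rx": 0, "ry": 0, "rz": 0, "fingers": 0},
    {"dx": 0.2, "dy": -0.9, "dz": 0.6, "rx": 0, "ry": 0, "rz": 0, "fingers": 0}
  ]
}}

```text
time: 8.35
tcp_pos: [0.6921, -0.049, 0.1357]
tcp_rot: [[-0.259, 0.941, -0.218], [0.721, 0.339, 0.604], [0.643, -0.001, -0.766]]
wrist_force: [1.0, 0.5, 0.0]
gripper_width: 0.0445
grasp_force: 0.0
```

```bash
python3 al.py; python3 - <<'E'
from h import *
T=robot.capture('top');S=robot.capture('scene')
r=lambda i,x,y:cv2.resize(i[y:y+60,x:x+40],(400,600),interpolation=cv2.INTER_CUBIC)
cv2.imwrite('pics/f.png',np.hstack([r(T,205,145),r(S,305,165)])[:,:,::-1])
E
```

```text
t 8.35 tcp [ 0.6921 -0.049   0.1357] w 0.0445 F [1.  0.5 0. ] g 0.0
q [ 29.5  60.9 -31.2  65.1  -7.9  78.7  30.7]
d [-0.343  1.338 -0.598] r [ 0.001 -0.001  0.004]
along -206.22918515598485 lat 20.33391476804742 F along/lat 0.13483923277283127 -1.0943850019320727 torque [-0.59 -0.34 -0.03]
```

View pics/f.png

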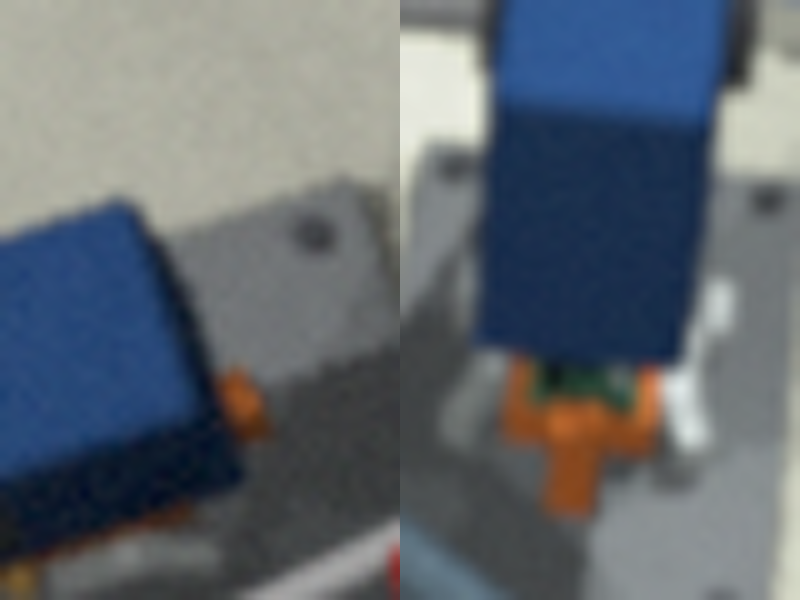

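```bash
python3 - <<'E'
from h import *
x=np.array([np.cos(np.radians(110)),np.sin(np.radians(110)),0]);y=np.array([-x[1],x[0],0]);N=np.array([.6195,.21,.012])
for n,p,z,e in[('lug bottom front',(570,515),.014,-67),('block front bottom L',(508,440),.012,-35),('block front bot R',(655,455),.012,-35),('lug',None,None,0)]:
    if p is None: P=plane('top',(205+245/10,145+405/10),.054);n='lug top (top view)';e=-60
    else: P=plane('scene',(305+(p[0]-400)/10,165+p[1]/10),z)
    print(n,((P-N)@x*1000).round(1),((P-N)@y*1000).round(1),'expect',e)
for f in (-67,-72,-78): print(f,(proj('scene',N+x*f/1000+[0,0,.002])-[305,165])*10+[400,0])
E
```

```text
lug bottom front -70.3 -0.0 expect -67
block front bottom L -38.2 24.3 expect -35
block front bot R -37.1 -25.0 expect -35
lug top (top view) -65.4 6.9 expect -60
-67 [571.03201808 507.73603849]
-72 [569.3509005  518.87465405]
-78 [567.32301641 532.31084765]
```

The scene crop shows the carrier between the rails, its block front at (508,440)–(655,455) and just inside the rail ends, with the lug at (570,515). That is consistent with home. Next is the lever.

```bash
cat > lv.py <<'E'
from h import *
x=np.array([np.cos(np.radians(110)),np.sin(np.radians(110)),0]);y=np.array([-x[1],x[0],0]);N=np.array([.6195,.21,0])
RL=np.c_[np.cross(-x,[0,0,-1.]),-x,[0,0,-1.]]
def H(th): 
    a=np.radians(35)-th; return N+x*(.03-.17*np.cos(a))+y*.150+[0,0,.15+.17*np.sin(a)]
E
python3 - <<'E'
from lv import *
need(H(0)+[0,0,.085],RL)
for th in np.arange(0,.961,.08): print(th.round(2),((H(th)-H(0))/.15).round(3))
E
```

```text
t 8.45 tcp [ 0.6961 -0.0532  0.1408] w 0.044 F [ 1.1 -0.6 -0.3] g 0.0
q [ 29.7  60.5 -31.2  64.8  -7.9  78.7  30.7]
d [-1.201  0.728  1.278] r [-0.874  0.425 -1.905]
0.0 [0. 0. 0.]
0.08 [ 0.017 -0.046 -0.076]
0.16 [ 0.031 -0.086 -0.156]
0.24 [ 0.044 -0.12  -0.239]
0.32 [ 0.054 -0.148 -0.325]
0.4 [ 0.062 -0.169 -0.413]
0.48 [ 0.067 -0.183 -0.502]
0.56 [ 0.07  -0.191 -0.592]
0.64 [ 0.07  -0.192 -0.683]
0.72 [ 0.068 -0.186 -0.773]
0.8 [ 0.063 -0.174 -0.863]
0.88 [ 0.056 -0.154 -0.951]
0.96 [ 0.047 -0.128 -1.038]
```

>>> {"api": "carry_out", "payload": {
  "rows": [
    {"dx": 0, "dy": 0, "dz": 0.2, "rx": -0.058, "ry": 0.028, "rz": -0.127, "fingers": -1},
    {"dx": 0, "dy": 0, "dz": 0.4, "rx": -0.116, "ry": 0.057, "rz": -0.254, "fingers": -1},
    {"dx": -0.05, "dy": 0, "dz": 0.6, "rx": -0.175, "ry": 0.085, "rz": -0.381, "fingers": -1},
    {"dx": -0.1, "dy": 0, "dz": 0.8, "rx": -0.233, "ry": 0.114, "rz": -0.508, "fingers": -1},
    {"dx": -0.2, "dy": 0, "dz": 0.95, "rx": -0.291, "ry": 0.142, "rz": -0.635, "fingers": -1}
  ]
}}

```text
time: 8.87
tcp_pos: [0.6632, -0.0464, 0.2804]
tcp_rot: [[0.211, 0.977, -0.031], [0.863, -0.171, 0.475], [0.459, -0.127, -0.879]]
wrist_force: [0.7, 0.7, 0.4]
gripper_width: 0.0752
grasp_force: 0.0
```

>>> {"api": "carry_out", "payload": {
  "rows": [
    {"dx": -0.1, "dy": 0.05, "dz": 0.1, "rx": -0.058, "ry": 0.028, "rz": -0.127, "fingers": -1},
    {"dx": -0.2, "dy": 0.1, "dz": 0.2, "rx": -0.116, "ry": 0.057, "rz": -0.254, "fingers": -1},
    {"dx": -0.3, "dy": 0.15, "dz": 0.33, "rx": -0.175, "ry": 0.085, "rz": -0.381, "fingers": -1},
    {"dx": -0.4, "dy": 0.2, "dz": 0.33, "rx": -0.233, "ry": 0.114, "rz": -0.508, "fingers": -1},
    {"dx": -0.5, "dy": 0.3, "dz": 0.33, "rx": -0.291, "ry": 0.142, "rz": -0.635, "fingers": -1}
  ]
}}

```text
time: 9.28
tcp_pos: [0.5871, -0.0031, 0.3288]
tcp_rot: [[0.658, 0.752, 0.05], [0.72, -0.647, 0.253], [0.223, -0.13, -0.966]]
wrist_force: [-0.4, -0.3, -1.5]
gripper_width: 0.0881
grasp_force: 0.0
```

>>> {"api": "carry_out", "payload": {
  "rows": [
    {"dx": -0.1, "dy": 0.08, "dz": 0, "rx": -0.058, "ry": 0.028, "rz": -0.127, "fingers": -1},
    {"dx": -0.2, "dy": 0.16, "dz": 0, "rx": -0.116, "ry": 0.057, "rz": -0.254, "fingers": -1},
    {"dx": -0.3, "dy": 0.25, "dz": 0, "rx": -0.175, "ry": 0.085, "rz": -0.381, "fingers": -1},
    {"dx": -0.4, "dy": 0.34, "dz": 0, "rx": -0.233, "ry": 0.114, "rz": -0.508, "fingers": -1},
    {"dx": -0.5, "dy": 0.43, "dz": 0, "rx": -0.291, "ry": 0.142, "rz": -0.635, "fingers": -1}
  ]
}}

```text
time: 9.7
tcp_pos: [0.5111, 0.0634, 0.3277]
tcp_rot: [[0.941, 0.339, 0.003], [0.339, -0.941, 0.011], [0.006, -0.009, -1.0]]
wrist_force: [0.1, 0.5, -0.4]
gripper_width: 0.0878
grasp_force: 0.0
```

```bash
python3 - <<'E'
from lv import *
need(H(0)+[0,0,.002],RL)
E
```

```text
t 9.7 tcp [0.5111 0.0634 0.3277] w 0.0878 F [ 0.1  0.5 -0.4] g 0.0
q [ -0.3  13.7 -13.5 103.1   2.9  63.3 -85. ]
d [ 0.032 -0.049 -0.521] r [-0.014  0.003  0.004]
```

>>> {"api": "carry_out", "payload": {
  "rows": [
    {"dx": 0.03, "dy": -0.05, "dz": -0.1, "rx": -0.014, "ry": 0, "rz": 0, "fingers": -1},
    {"dx": 0.03, "dy": -0.05, "dz": -0.25, "rx": -0.014, "ry": 0, "rz": 0, "fingers": -1},
    {"dx": 0.03, "dy": -0.05, "dz": -0.4, "rx": -0.014, "ry": 0, "rz": 0, "fingers": -1},
    {"dx": 0.03, "dy": -0.05, "dz": -0.5, "rx": -0.014, "ry": 0, "rz": 0, "fingers": -1},
    {"dx": 0.03, "dy": -0.05, "dz": -0.54, "rx": -0.014, "ry": 0, "rz": 0, "fingers": -1}
  ]
}}

```text
time: 10.12
tcp_pos: [0.5151, 0.0551, 0.2442]
tcp_rot: [[0.939, 0.344, -0.002], [0.344, -0.939, 0.002], [-0.001, -0.002, -1.0]]
wrist_force: [-0.2, 0.9, 0.9]
gripper_width: 0.0882
grasp_force: 0.0
```

>>> {"api": "carry_out", "payload": {
  "rows": [
    {"dx": 0, "dy": 0, "dz": 0, "rx": 0, "ry": 0, "rz": 0, "fingers": 1},
    {"dx": 0, "dy": 0, "dz": 0, "rx": 0, "ry": 0, "rz": 0, "fingers": 1},
    {"dx": 0, "dy": 0, "dz": 0, "rx": 0, "ry": 0, "rz": 0, "fingers": 1},
    {"dx": 0, "dy": 0, "dz": 0, "rx": 0, "ry": 0, "rz": 0, "fingers": 1},
    {"dx": 0, "dy": 0, "dz": 0, "rx": 0, "ry": 0, "rz": 0, "fingers": 1}
  ],
  "squeeze": 20
}}

```text
time: 10.53
tcp_pos: [0.5175, 0.0545, 0.2477]
tcp_rot: [[0.94, 0.342, 0.004], [0.342, -0.94, 0.002], [0.005, -0.0, -1.0]]
wrist_force: [-0.2, 0.3, -0.3]
gripper_width: 0.0566
grasp_force: 0.0
```

>>> {"api": "carry_out", "payload": {
  "rows": [
    {"dx": 0, "dy": 0, "dz": 0, "rx": 0, "ry": 0, "rz": 0, "fingers": 1},
    {"dx": 0, "dy": 0, "dz": 0, "rx": 0, "ry": 0, "rz": 0, "fingers": 1},
    {"dx": 0, "dy": 0, "dz": 0, "rx": 0, "ry": 0, "rz": 0, "fingers": 1},
    {"dx": 0, "dy": 0, "dz": 0, "rx": 0, "ry": 0, "rz": 0, "fingers": 1},
    {"dx": 0, "dy": 0, "dz": 0, "rx": 0, "ry": 0, "rz": 0, "fingers": 1}
  ],
  "squeeze": 20
}}

```text
time: 10.95
tcp_pos: [0.5167, 0.0551, 0.2468]
tcp_rot: [[0.94, 0.343, 0.002], [0.343, -0.94, 0.003], [0.003, -0.002, -1.0]]
wrist_force: [-3.1, 9.6, -3.1]
gripper_width: 0.0238
grasp_force: 5.3
```

>>> {"api": "carry_out", "payload": {
  "rows": [
    {"dx": 0, "dy": 0, "dz": 0, "rx": 0, "ry": 0, "rz": 0, "fingers": 1},
    {"dx": 0, "dy": 0, "dz": 0, "rx": 0, "ry": 0, "rz": 0, "fingers": 1},
    {"dx": 0, "dy": 0, "dz": 0, "rx": 0, "ry": 0, "rz": 0, "fingers": 1}
  ],
  "squeeze": 50
}}

```text
time: 11.2
tcp_pos: [0.5164, 0.0561, 0.2466]
tcp_rot: [[0.939, 0.344, 0.002], [0.344, -0.939, 0.004], [0.003, -0.003, -1.0]]
wrist_force: [-1.6, 4.9, -0.9]
gripper_width: 0.0198
grasp_force: 49.9
```

```bash
python3 - <<'E'
from lv import *
need(H(0),RL)
E
```

```text
t 11.2 tcp [0.5164 0.0561 0.2466] w 0.0198 F [-1.6  4.9 -0.9] g 49.9
q [ -0.4  19.3 -13.  107.8   5.1  53.3 -85.7]
d [-0.003 -0.     0.006] r [-0.005  0.002 -0.002]
```

>>> {"api": "carry_out", "payload": {
  "rows": [
    {"dx": 0.017, "dy": -0.046, "dz": -0.076, "rx": 0, "ry": 0, "rz": 0, "fingers": 1},
    {"dx": 0.031, "dy": -0.086, "dz": -0.156, "rx": 0, "ry": 0, "rz": 0, "fingers": 1},
    {"dx": 0.044, "dy": -0.12, "dz": -0.239, "rx": 0, "ry": 0, "rz": 0, "fingers": 1},
    {"dx": 0.054, "dy": -0.148, "dz": -0.325, "rx": 0, "ry": 0, "rz": 0, "fingers": 1},
    {"dx": 0.062, "dy": -0.169, "dz": -0.413, "rx": 0, "ry": 0, "rz": 0, "fingers": 1}
  ],
  "squeeze": 50
}}

```text
time: 11.62
tcp_pos: [0.5254, 0.0316, 0.1847]
tcp_rot: [[0.939, 0.344, 0.001], [0.344, -0.939, 0.005], [0.003, -0.004, -1.0]]
wrist_force: [-5.7, 7.4, 6.3]
gripper_width: 0.0197
grasp_force: 48.9
```

```bash
python3 - <<'E'
from lv import *
need(H(.4),RL)
E
```

```text
t 11.62 tcp [0.5254 0.0316 0.1847] w 0.0197 F [-5.7  7.4  6.3] g 48.9
q [  1.2  24.7 -11.8 109.9   6.5  46.  -83.9]
d [-0.002 -0.006  0.006] r [-0.006  0.001 -0.002]
```

>>> {"api": "carry_out", "payload": {
  "rows": [
    {"dx": 0.005, "dy": -0.014, "dz": -0.089, "rx": 0, "ry": 0, "rz": 0, "fingers": 1},
    {"dx": 0.008, "dy": -0.022, "dz": -0.179, "rx": 0, "ry": 0, "rz": 0, "fingers": 1},
    {"dx": 0.008, "dy": -0.023, "dz": -0.27, "rx": 0, "ry": 0, "rz": 0, "fingers": 1},
    {"dx": 0.006, "dy": -0.017, "dz": -0.36, "rx": 0, "ry": 0, "rz": 0, "fingers": 1},
    {"dx": 0.001, "dy": -0.005, "dz": -0.45, "rx": 0, "ry": 0, "rz": 0, "fingers": 1}
  ],
  "squeeze": 60
}}

```text
time: 12.03
tcp_pos: [0.5264, 0.029, 0.1178]
tcp_rot: [[0.939, 0.343, 0.003], [0.343, -0.939, 0.002], [0.003, -0.001, -1.0]]
wrist_force: [-5.0, 1.2, 15.5]
gripper_width: 0.0187
grasp_force: 58.5
```

>>> {"api": "carry_out", "payload": {
  "rows": [
    {"dx": -0.004, "dy": 0.01, "dz": -0.044, "rx": 0, "ry": 0, "rz": 0, "fingers": 1},
    {"dx": -0.007, "dy": 0.02, "dz": -0.088, "rx": 0, "ry": 0, "rz": 0, "fingers": 1},
    {"dx": -0.012, "dy": 0.033, "dz": -0.132, "rx": 0, "ry": 0, "rz": 0, "fingers": 1},
    {"dx": -0.016, "dy": 0.046, "dz": -0.175, "rx": 0, "ry": 0, "rz": 0, "fingers": 1},
    {"dx": -0.016, "dy": 0.046, "dz": -0.175, "rx": 0, "ry": 0, "rz": 0, "fingers": 1}
  ]
}}

```text
time: 12.45
tcp_pos: [0.5245, 0.0342, 0.0916]
tcp_rot: [[0.94, 0.342, 0.003], [0.342, -0.94, 0.0], [0.003, 0.001, -1.0]]
wrist_force: [-3.5, -3.3, 13.0]
gripper_width: 0.0181
grasp_force: 59.7
```

```bash
python3 - <<'E'
from lv import *
need(H(.96),RL)
E
```

```text
t 12.45 tcp [0.5245 0.0342 0.0916] w 0.0181 F [-3.5 -3.3 13. ] g 59.7
q [ -1.   33.2  -9.8 112.7   9.4  34.6 -87. ]
d [-0.011  0.017  0.002] r [-0.     0.004  0.001]
```

>>> {"api": "carry_out", "payload": {
  "rows": [
    {"dx": -0.004, "dy": 0.01, "dz": -0.02, "rx": 0, "ry": 0, "rz": 0, "fingers": 1},
    {"dx": -0.007, "dy": 0.018, "dz": -0.04, "rx": 0, "ry": 0, "rz": 0, "fingers": 1},
    {"dx": -0.01, "dy": 0.022, "dz": -0.06, "rx": 0, "ry": 0, "rz": 0, "fingers": 1},
    {"dx": -0.01, "dy": 0.022, "dz": -0.06, "rx": 0, "ry": 0, "rz": 0, "fingers": 1}
  ]
}}

```text
time: 12.78
tcp_pos: [0.5236, 0.0366, 0.0832]
tcp_rot: [[0.94, 0.341, 0.004], [0.341, -0.94, -0.0], [0.004, 0.002, -1.0]]
wrist_force: [-2.9, -5.9, 14.3]
gripper_width: 0.018
grasp_force: 59.9
```

```bash
python3 - <<'E'
from lv import *
need(H(.96),RL)
T=robot.capture('top');S=robot.capture('scene')
from loc import mask,blob
b=blob(mask(S,'red'),(275,190),50);print('scene red n',len(b),b.mean(0),b.min(0),b.max(0)); print('pred mid',[proj('scene',H(t)-y*.005) for t in(.96,.9,.8,.7)])
b=blob(mask(T,'red'),(252,220),40);print('top',len(b),b.mean(0) if len(b) else'')
cv2.imwrite('pics/g.png',np.hstack([cv2.resize(T[170:245,215:265],(400,600),interpolation=cv2.INTER_CUBIC),cv2.resize(S[150:225,255:305],(400,600),interpolation=cv2.INTER_CUBIC)])[:,:,::-1])
E
```

```text
t 12.78 tcp [0.5236 0.0366 0.0832] w 0.018 F [-2.9 -5.9 14.3] g 59.9
q [ -1.5  33.9  -9.5 113.    9.7  33.5 -87.6]
d [-0.005  0.001  0.058] r [0.001 0.006 0.002]
scene red n 30 [283.7     209.16667] [280. 207.] [287. 211.]
pred mid [array([274.9059286 , 208.27918264]), array([274.63605998, 206.89896845]), array([274.25388244, 204.16637291]), array([273.96259406, 200.90668399])]
top 0
```

```bash
python3 - <<'E'
from lv import *
for t in(0,.8,.9,.96,1.0): print(t,[proj('scene',H(t)-y*(.150-v)).round(1) for v in(.104,.12,.187)])
E
```

```text
0 [array([288.9, 167.9]), array([283.4, 167.3]), array([260.6, 164.9])]
0.8 [array([287.5, 205.7]), array([282.3, 205.1]), array([260.9, 202.6])]
0.9 [array([287.7, 208.5]), array([282.6, 207.9]), array([261.4, 205.3])]
0.96 [array([287.9, 209.8]), array([282.8, 209.2]), array([261.7, 206.7])]
1.0 [array([288. , 210.6]), array([283., 210.]), array([262. , 207.5])]
```

View pics/g.png

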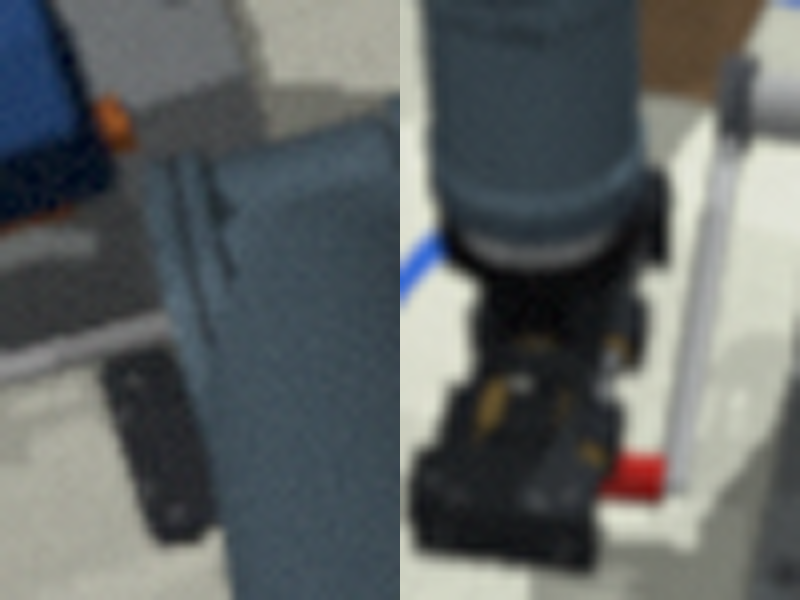

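The handle's visible part is at row about 209, which matches θ≈0.95 and so is near the stop. I'll push further to confirm a solid stop.

>>> {"api": "carry_out", "payload": {
  "rows": [
    {"dx": 0, "dy": 0, "dz": -0.02, "rx": 0, "ry": 0, "rz": 0, "fingers": 1},
    {"dx": 0, "dy": 0, "dz": -0.04, "rx": 0, "ry": 0, "rz": 0, "fingers": 1},
    {"dx": 0, "dy": 0, "dz": -0.04, "rx": 0, "ry": 0, "rz": 0, "fingers": 1}
  ]
}}

```text
time: 13.13
tcp_pos: [0.5235, 0.0375, 0.0796]
tcp_rot: [[0.94, 0.341, 0.004], [0.341, -0.94, -0.0], [0.004, 0.002, -1.0]]
wrist_force: [-12.5, -3.8, 44.6]
gripper_width: 0.0181
grasp_force: 59.3
```

```bash
cat > red.py <<'E'
from lv import *
need(H(.96),RL)
S=robot.capture('scene')
from loc import mask,blob
b=blob(mask(S,'red'),(275,190),50);b=b[(b[:,0]>=280)&(b[:,0]<=287)]
if len(b):
    m=b.mean(0);print('scene red',len(b),m)
    ts=np.arange(0,1.1,.02)
    def row(t):
        p,q=proj('scene',H(t)-y*.046),proj('scene',H(t)-y*.01);return p[1]+(q[1]-p[1])*(m[0]-p[0])/(q[0]-p[0])
    print('theta est',ts[np.argmin([abs(row(t)-m[1]) for t in ts])])
E
python3 red.py
```

```text
t 13.13 tcp [0.5235 0.0375 0.0796] w 0.0181 F [-12.5  -3.8  44.6] g 59.3
q [ -1.6  34.3  -9.5 113.1   9.8  33.2 -87.7]
d [-0.004 -0.005  0.082] r [0.    0.005 0.001]
scene red 26 [284.19232 209.61539]
theta est 0.98
```

The force jumped to 45 N, so the lever is solid at its stop. I'll ease it back up slowly, still gripped.

>>> {"api": "carry_out", "payload": {
  "rows": [
    {"dx": 0.005, "dy": -0.013, "dz": 0.043, "rx": 0, "ry": 0, "rz": 0, "fingers": 1},
    {"dx": 0.009, "dy": -0.026, "dz": 0.087, "rx": 0, "ry": 0, "rz": 0, "fingers": 1},
    {"dx": 0.013, "dy": -0.036, "dz": 0.131, "rx": 0, "ry": 0, "rz": 0, "fingers": 1},
    {"dx": 0.016, "dy": -0.046, "dz": 0.175, "rx": 0, "ry": 0, "rz": 0, "fingers": 1},
    {"dx": 0.019, "dy": -0.052, "dz": 0.22, "rx": 0, "ry": 0, "rz": 0, "fingers": 1}
  ]
}}

```text
time: 13.6
tcp_pos: [0.5262, 0.0298, 0.1097]
tcp_rot: [[0.94, 0.342, 0.004], [0.342, -0.94, 0.001], [0.004, 0.001, -1.0]]
wrist_force: [3.1, -1.9, 0.5]
gripper_width: 0.0181
grasp_force: 60.3
```

>>> {"api": "carry_out", "payload": {
  "rows": [
    {"dx": 0.002, "dy": -0.006, "dz": 0.045, "rx": 0, "ry": 0, "rz": 0, "fingers": 1},
    {"dx": 0.003, "dy": -0.01, "dz": 0.09, "rx": 0, "ry": 0, "rz": 0, "fingers": 1},
    {"dx": 0.004, "dy": -0.012, "dz": 0.135, "rx": 0, "ry": 0, "rz": 0, "fingers": 1},
    {"dx": 0.004, "dy": -0.012, "dz": 0.181, "rx": 0, "ry": 0, "rz": 0, "fingers": 1},
    {"dx": 0.004, "dy": -0.011, "dz": 0.226, "rx": 0, "ry": 0, "rz": 0, "fingers": 1}
  ]
}}

```text
time: 14.02
tcp_pos: [0.5271, 0.0277, 0.1439]
tcp_rot: [[0.94, 0.341, 0.005], [0.341, -0.94, 0.0], [0.005, 0.001, -1.0]]
wrist_force: [4.6, -4.2, -1.7]
gripper_width: 0.0177
grasp_force: 60.2
```

```bash
python3 red.py
```

```text
t 14.02 tcp [0.5271 0.0277 0.1439] w 0.0177 F [ 4.6 -4.2 -1.7] g 60.2
q [  0.7  28.3 -10.9 111.3   7.9  40.9 -84.9]
d [-0.028  0.061 -0.347] r [-0.001  0.006  0.001]
scene red 32 [283.28125 197.71875]
theta est 0.58
```

>>> {"api": "carry_out", "payload": {
  "rows": [
    {"dx": -0.001, "dy": 0.003, "dz": 0.045, "rx": 0, "ry": 0, "rz": 0, "fingers": 1},
    {"dx": -0.003, "dy": 0.008, "dz": 0.09, "rx": 0, "ry": 0, "rz": 0, "fingers": 1},
    {"dx": -0.005, "dy": 0.014, "dz": 0.135, "rx": 0, "ry": 0, "rz": 0, "fingers": 1},
    {"dx": -0.008, "dy": 0.022, "dz": 0.179, "rx": 0, "ry": 0, "rz": 0, "fingers": 1},
    {"dx": -0.012, "dy": 0.032, "dz": 0.223, "rx": 0, "ry": 0, "rz": 0, "fingers": 1}
  ]
}}

```text
time: 14.48
tcp_pos: [0.5257, 0.0318, 0.1776]
tcp_rot: [[0.94, 0.341, 0.006], [0.341, -0.94, -0.0], [0.006, 0.002, -1.0]]
wrist_force: [6.4, -6.8, -0.5]
gripper_width: 0.0178
grasp_force: 60.1
```

>>> {"api": "carry_out", "payload": {
  "rows": [
    {"dx": -0.004, "dy": 0.011, "dz": 0.044, "rx": 0, "ry": 0, "rz": 0, "fingers": 1},
    {"dx": -0.009, "dy": 0.025, "dz": 0.087, "rx": 0, "ry": 0, "rz": 0, "fingers": 1},
    {"dx": -0.014, "dy": 0.039, "dz": 0.13, "rx": 0, "ry": 0, "rz": 0, "fingers": 1},
    {"dx": -0.02, "dy": 0.056, "dz": 0.172, "rx": 0, "ry": 0, "rz": 0, "fingers": 1},
    {"dx": -0.027, "dy": 0.073, "dz": 0.213, "rx": 0, "ry": 0, "rz": 0, "fingers": 1}
  ]
}}

```text
time: 14.9
tcp_pos: [0.522, 0.0423, 0.2098]
tcp_rot: [[0.94, 0.341, 0.007], [0.341, -0.94, -0.001], [0.006, 0.003, -1.0]]
wrist_force: [6.5, -8.2, 1.2]
gripper_width: 0.018
grasp_force: 60.4
```

>>> {"api": "carry_out", "payload": {
  "rows": [
    {"dx": -0.007, "dy": 0.02, "dz": 0.04, "rx": 0, "ry": 0, "rz": 0, "fingers": 1},
    {"dx": -0.014, "dy": 0.04, "dz": 0.08, "rx": 0, "ry": 0, "rz": 0, "fingers": 1},
    {"dx": -0.022, "dy": 0.063, "dz": 0.118, "rx": 0, "ry": 0, "rz": 0, "fingers": 1},
    {"dx": -0.03, "dy": 0.083, "dz": 0.15, "rx": 0, "ry": 0, "rz": 0, "fingers": 1},
    {"dx": -0.03, "dy": 0.083, "dz": 0.15, "rx": 0, "ry": 0, "rz": 0, "fingers": 1}
  ]
}}

```text
time: 15.32
tcp_pos: [0.5177, 0.0547, 0.2331]
tcp_rot: [[0.94, 0.341, 0.008], [0.341, -0.94, -0.002], [0.007, 0.004, -1.0]]
wrist_force: [6.3, -9.5, 4.3]
gripper_width: 0.0175
grasp_force: 59.9
```

```bash
python3 red.py
```

```text
t 15.32 tcp [0.5177 0.0547 0.2331] w 0.0175 F [ 6.3 -9.5  4.3] g 59.9
q [ -0.8  20.2 -12.6 108.7   5.8  51.3 -86.3]
d [ 0.035 -0.119 -0.942] r [0.002 0.01  0.002]
scene red 43 [283.5814  168.76744]
theta est 0.02
```

>>> {"api": "carry_out", "payload": {
  "rows": [
    {"dx": -0.002, "dy": 0.006, "dz": 0.012, "rx": 0, "ry": 0, "rz": 0, "fingers": 1},
    {"dx": -0.004, "dy": 0.012, "dz": 0.024, "rx": 0, "ry": 0, "rz": 0, "fingers": 1},
    {"dx": -0.004, "dy": 0.012, "dz": 0.035, "rx": 0, "ry": 0, "rz": 0, "fingers": 1},
    {"dx": -0.004, "dy": 0.012, "dz": 0.035, "rx": 0, "ry": 0, "rz": 0, "fingers": 1}
  ]
}}

```text
time: 15.7
tcp_pos: [0.5169, 0.0568, 0.2366]
tcp_rot: [[0.94, 0.341, 0.007], [0.341, -0.94, -0.0], [0.006, 0.003, -1.0]]
wrist_force: [9.5, -6.7, -5.3]
gripper_width: 0.0178
grasp_force: 60.1
```

```bash
python3 red.py
```

```text
t 15.7 tcp [0.5169 0.0568 0.2366] w 0.0178 F [ 9.5 -6.7 -5.3] g 60.1
q [ -0.9  19.9 -12.7 108.5   5.6  51.8 -86.4]
d [ 0.04  -0.134 -0.965] r [0.001 0.009 0.001]
scene red 42 [283.90475 167.4762 ]
theta est 0.0
```

The lever is at its upper rest. I'll release gently and retreat upward.

>>> {"api": "carry_out", "payload": {
  "rows": [
    {"dx": 0, "dy": 0, "dz": 0, "rx": 0, "ry": 0, "rz": 0, "fingers": 0.3},
    {"dx": 0, "dy": 0, "dz": 0, "rx": 0, "ry": 0, "rz": 0, "fingers": 0},
    {"dx": 0, "dy": 0, "dz": 0, "rx": 0, "ry": 0, "rz": 0, "fingers": -0.5},
    {"dx": 0, "dy": 0, "dz": 0, "rx": 0, "ry": 0, "rz": 0, "fingers": -0.5},
    {"dx": 0, "dy": 0, "dz": 0, "rx": 0, "ry": 0, "rz": 0, "fingers": -0.5}
  ],
  "squeeze": 10
}}

```text
time: 16.17
tcp_pos: [0.5146, 0.0596, 0.2361]
tcp_rot: [[0.939, 0.343, 0.002], [0.343, -0.939, 0.002], [0.003, -0.001, -1.0]]
wrist_force: [0.4, 0.8, -0.3]
gripper_width: 0.0492
grasp_force: 0.0
```

>>> {"api": "carry_out", "payload": {
  "rows": [
    {"dx": 0, "dy": 0, "dz": 0.05, "rx": 0, "ry": 0, "rz": 0, "fingers": -0.5},
    {"dx": 0, "dy": 0, "dz": 0.2, "rx": 0, "ry": 0, "rz": 0, "fingers": -0.5},
    {"dx": 0, "dy": 0, "dz": 0.4, "rx": 0, "ry": 0, "rz": 0, "fingers": -0.5},
    {"dx": 0, "dy": 0, "dz": 0.6, "rx": 0, "ry": 0, "rz": 0, "fingers": -0.5},
    {"dx": 0, "dy": 0, "dz": 0.8, "rx": 0, "ry": 0, "rz": 0, "fingers": -0.5}
  ]
}}

```text
time: 16.58
tcp_pos: [0.5146, 0.0593, 0.3581]
tcp_rot: [[0.939, 0.343, 0.003], [0.343, -0.939, 0.002], [0.003, -0.001, -1.0]]
wrist_force: [0.7, -0.0, 0.8]
gripper_width: 0.066
grasp_force: 0.0
```

>>> {"api": "carry_out", "payload": {
  "rows": [
    {"dx": -0.1, "dy": -0.25, "dz": 0, "rx": 0, "ry": 0, "rz": 0, "fingers": -0.5},
    {"dx": -0.2, "dy": -0.5, "dz": 0, "rx": 0, "ry": 0, "rz": 0, "fingers": -0.5},
    {"dx": -0.3, "dy": -0.75, "dz": 0, "rx": 0, "ry": 0, "rz": 0, "fingers": -0.5},
    {"dx": -0.3, "dy": -1, "dz": 0, "rx": 0, "ry": 0, "rz": 0, "fingers": -0.5},
    {"dx": -0.3, "dy": -1, "dz": 0, "rx": 0, "ry": 0, "rz": 0, "fingers": -0.5}
  ]
}}

```text
time: 17.0
tcp_pos: [0.4686, -0.0987, 0.357]
tcp_rot: [[0.943, 0.333, 0.003], [0.333, -0.943, -0.002], [0.003, 0.003, -1.0]]
wrist_force: [0.1, 0.3, -0.9]
gripper_width: 0.0659
grasp_force: 0.0
```

```bash
python3 red.py; python3 - <<'E'
from lv import *
from loc import mask,blob
S=robot.capture('scene');T=robot.capture('top');cv2.imwrite('pics/h.png',S[:,:,::-1]);cv2.imwrite('pics/ht.png',T[:,:,::-1])
S0=cv2.imread('pics/scene0.png')[:,:,::-1]
for nm,im in(('before',None),('now',S)):
    if im is None: continue
    b=blob(mask(im,'o'),(320,207),14);print(len(b),b.min(0),b.max(0),b.mean(0))
    m=b[b[:,1]>=b[:,1].max()-0];P=plane('scene',m.mean(0)+[0,.5],.014);print('lug bottom x',(P-N)@x,(P-N)@y)
b=blob(mask(T,'o'),(229,185),8);print('top lug',len(b),b.mean(0))
E
```

```text
t 17.0 tcp [ 0.4686 -0.0987  0.357 ] w 0.0659 F [ 0.1  0.3 -0.9] g 0.0
q [ 12.4   8.   -6.6 105.8   1.1  66.1 -65.1]
d [ 0.362  0.903 -1.768] r [0.002 0.004 0.013]
scene red 46 [283.63043 167.39131]
theta est 0.0
91 [316. 202.] [329. 215.] [322.26373 208.3956 ]
lug bottom x -0.0661128658713239 0.0020984484690017378
top lug 15 [228.73334 184.8    ]
```

```bash
python3 -c "
from rig import robot
print(robot.sign_off())"
```

```text
the job is handed in; nothing more can be done
None
```

I handed the job in at about 17 s: carrier home against the stop, lever pressed to its solid stop and eased back to rest still gripped, arm clear; I inferred the connector press from the lever force and did not see it directly.

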